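# Set out a jeweller's bench for doming and soldering

## Task

Set out the bench, left, right and behind as seen from the robot but squared to the slightly turned board and block: put the brass doming block on the middle of the steel bench block, square to it, and stand the bur box on the worktop 3 cm clear of the middle of the bench block's right side, long side parallel to it. Stand the wire spool on the worktop 3 cm clear of the middle of the soldering board's left side, and the black eye loupe directly behind the spool, 2 cm from it, in a row parallel to that side. Leave the jar, green wax, pliers and try square where they lie.

Things in the scene. Friction and masses are not known exactly. Their poses are not given: they have to be found in the camera images.
- soldering_board: Soldering board: cream fireclay stand, 112 x 112 mm, under a scorched 100 mm square brick; 40 mm high together. It stays put. Origin: centre of the underside. x points behind, y to its left (left side at y = +56 mm), turned up to 0.12 rad. On the left or right half of the bench, the bench block on the other. A 2 mm steel sheet lies mid-bench: things set there stand 2 mm higher.
- bench_block: Steel bench block: flat grey steel square, 64 x 64 x 28 mm high. Heavy, it stays put. Origin: centre of the underside, on the worktop. x points away from the robot, y to its left, turned by up to 0.12 rad; its right side is at y = -32 mm.
- doming_block: Doming block: brass cube of 42 mm with round hollows, standing at the back of the bench, about 0.5 kg. Origin: centre of the underside; z up. x and y square to its sides. A microscope hangs over the back of the bench left of the middle (from x = 0.57 m on, y = 0.1 to 0.45 m, down to 0.2 m height): carry things round in front of it.
- solder_spool: Wire spool: cream flanges with brass-coloured wire, standing on a flange, diameter 48 mm, 32 mm high. Origin: centre of the underside; z up.
- loupe: Eye loupe: black, round, flaring to a 39 mm rim at the top, 30 mm high, narrower foot. Grip it across the rim. Origin: centre of the underside; z up.
- bur_box: Bur box: pale blue block with small metal burs standing in the top; body 30 mm (x) by 67 mm (y, its long side), 32 mm high, 46 mm with the burs, which cannot be gripped. Grip across the 30 mm. Origin: centre of the underside (to 1 mm); z up.
- jar: Bystander: glass jar with a black screw lid, diameter 48 mm, 63 mm high. Leave where it is. Origin: centre of the underside; z up.
- green_wax: Bystander: dark green lump of wax, 20 x 20 x 18 mm. Leave where it is. Origin: centre of the underside; z up.
- pliers: Bystander: pliers with red handles, lying flat, 46 x 112 (y) x 10 mm. Leave where they are. Origin: centre of the underside; z up.
- try_square: Bystander: small steel try square, lying flat, 50 x 67 x 10 mm. Leave where it is. Origin: centre of the underside; z up.
Not all that is in view belongs to the job. What is shaped like the solder_spool but pink or red is not meant.

How it is judged:
At the end, for the whole second after the job is handed in: At rest, upright: doming block within 10 mm of the bench block's centre, on top; bur box 77 mm right of that centre, spool 110 mm left of the board's (15 mm either way); loupe 64 +-15 mm behind the spool, 110 +-20 mm left of the board's centre line. Doming block and bur box square to 0.2 rad (horizontal distance between doming_block and bench_block below 0.01 m and height (world z) of doming_block between 0.023 and 0.033 m and angle between each of doming_block, bur_box, solder_spool, loupe's own z axis and vertical below 0.15 rad and (angle between the x axis of doming_block and the x axis of bench_block, either way round below 0.2 rad or angle between the y axis of doming_block and the x axis of bench_block, either way round below 0.2 rad) and y of bur_box in the frame of bench_block between -0.092 and -0.062 m and x of bur_box in the frame of bench_block between -0.015 and 0.015 m and angle between the y axis of bur_box and the x axis of bench_block, either way round below 0.2 rad and height (world z) of each of bur_box, solder_spool, loupe below 0.01 m and y of solder_spool in the frame of soldering_board between 0.095 and 0.125 m and x of solder_spool in the frame of soldering_board between -0.015 and 0.015 m and y of loupe in the frame of soldering_board between 0.09 and 0.13 m and x of loupe in the frame of soldering_board above 0.04 m and horizontal distance between loupe and solder_spool between 0.0485 and 0.0785 m and linear speed of each of doming_block, bur_box, solder_spool, loupe below 0.02 m/s and angular speed of each of doming_block, bur_box, solder_spool, loupe below 0.2 rad/s); the robot touches nothing.
It fails at once if a bystander (jar, green wax, pliers, try square) is moved by more than 20 mm (distance of any of jar, green_wax, pliers, try_square from where it was at the start of the episode above 0.02 m).
It also fails if it takes over 112 s, if anything falls off the work surface, if the arm or the gripper's body presses on something with over 40 N, if the wrist force passes 120 N, or if a joint passes its speed limit or range.

## Robot

A 7-joint arm with a two-finger parallel gripper is mounted at the origin on a cart in front of the work surface, level with it; the furniture and walls round the work are solid. World frame = base frame: x ahead of the robot, y to its left, z up, the work surface at z = 0. Lengths are in m, angles in rad, forces in N, time in s.
With the tool pointing down it reaches from about 0.425 to 0.875 m from the base axis. Payload 8.4 kg.
Tool frame: the origin (TCP) lies where the fingers leave the gripper's body, on its centre line; the fingertips stand 73 mm ahead of it and the grasp point (between the pads) lies 54 mm ahead of it; z points along the fingers, y is the direction in which the jaws open and shut (so a half turn about z gives the same grasp; the last joint's range is limited). The gripper opens to 85 mm and grips with 20 to 120 N. Pads are 22 mm wide; open, the fingers measure 114 mm over their backs; the gripper's body (76 mm by 85 mm) begins 54 mm behind the grasp point. The pads swing forward as they close: fully open they stand 13 mm farther back than shut.
Start: joints at [1.127, 0.333, 0.04, 1.465, -0.013, 1.343, -0.059], TCP at [0.22, -0.612, 0.304] pointing down, gripper open.
Joint ranges: [-2.58, 2.58], [-0.38, 2.09], [-1.3, 1.39], [0.25, 2.4], [-1.5, 4.64], [0.08, 2.09], [-2.65, 2.65]. Speed limits (rad/s): [2.22, 2.22, 2.79, 2.79, 3.14, 3.14, 3.14].

## Interface

Orientations are given as a unit quaternion [x, y, z, w].
In Python, from cell import arm gives the robot as it stands. The module is installed in compiled form; this text tells all that it offers.
- The arm moves only by the tool step_arm, never from a script. Its argument "steps" is a list of rows, each a list of 3 entries, a list of its own where there are three numbers: the turn, a rotation vector about the tool's x, y, z in degrees, then the shift along the tool's x, y, z in mm, then the opening, from 0 (shut) to 1 (fully open). In form: [[[ax, ay, az], [x, y, z], fingers], ...]. A call has 1 to 12 rows; each row is the pose to reach, as a shift and turn from the pose commanded when the call began, along the tool's axes at that moment; what a row does not reach only later rows make up. A row lasts 1/8 s, in which the tool goes at most 62.5 mm and 10.7 degrees, less where a joint would pass 70% of its speed; a pose out of reach is approached as far as the arm can. A call with a gripper value outside its range is refused whole. The fingers move at their own pace and stop on an object; "squeeze" is the grip in N (left out, the last holds). Time passes only in rows, so rows that repeat a pose let the fingers close. It gives the time, the measured TCP pose, the force and the opening at its end, in the units of the state.
- arm.get_state(): the state, without advancing time (a new reading comes with each control period).
- arm.read_camera(name): name is "scene" or "side" or "wrist"; returns a dict with "color" (480x640x3 uint8, red, green, blue), "K" (3x3 intrinsics, pixels), "k1" (the pictures are not rectified: a ray, as slopes to the right and down, at radius r is drawn at 1 + k1 r^2 times it, then the intrinsics apply), "position" and "attitude" of the camera in the world. Camera axes: x right, y up, looking along -z (the intrinsics and any distortion apply to the point x, -y, -z); pixel columns grow to the right and rows downward; lengths in m; the calibration is good to about 2 mm. A picture is of the moment at which its call begins. There is no depth.
- arm.hand_in(): hands the job in, once; it reports no verdict.
The state is a dict: "t": time; "qpos": joint angles; "qd": joint speeds; "tau": joint torques, N m; "tcp_pos": TCP position; "tool_rot": TCP orientation; "ft_force": force on the tool from outside, world axes, zero at the start; "torque": the same for the moment, N m; "grip_width": finger opening in m.
Only numpy, scipy, OpenCV 4.12 (cv2) and the standard library are available. Lean on these libraries where they do the work, as an engineer would, in place of code of your own. Each camera call takes 0.05 s, during which the arm holds its last target. There are 200 camera calls.

## Working session

There is one attempt and no reset: what is moved stays moved. The work goes in short steps, Python scripts to look and compute and a tool call to move; the robot and the scene stay as the last step left them, time stands still between calls to the robot, and variables do not carry over. Pictures are saved under pics/ and viewed, about 12 in all and at most 16, crops included, and the job is handed in when it is done.

Besides the shell and the picture viewer there is one more tool, called after ">>>" as name([rows], argument=value, ...), one row to a line, values as JSON. step_arm: Moves the arm, as the interface text tells. Its arguments: {"type":"object","properties":{"steps":{"type":"array"},"squeeze":{"type":"number"}},"required":["steps"]}

```bash
mkdir -p pics
cat > h.py <<'E'
import numpy as np, cv2
from scipy.spatial.transform import Rotation as R
from cell import arm
def rot(a):
    a=np.array(a,float)
    return a if a.shape==(3,3) else R.from_quat(a).as_matrix()
def ray(c,uv):
    K=np.array(c["K"]);d=np.array([(uv[0]-K[0,2])/K[0,0],(uv[1]-K[1,2])/K[1,1]])
    s=d.copy()
    for _ in range(30): s=d/(1+c["k1"]*(s@s))
    return rot(c["attitude"])@np.array([s[0],-s[1],-1.])
def w(c,uv,z=0.):
    r=ray(c,uv);p=np.array(c["position"]);return p+r*(z-p[2])/r[2]
def px(c,P):
    q=rot(c["attitude"]).T@(np.array(P,float)-np.array(c["position"]));s=np.array([q[0],-q[1]])/-q[2]
    s=s*(1+c["k1"]*(s@s));K=np.array(c["K"]);return np.array([K[0,0]*s[0]+K[0,2],K[1,1]*s[1]+K[1,2]])
def cam(n,save=None):
    c=arm.read_camera(n)
    if save: cv2.imwrite(f"pics/{save}.png",c["color"][:,:,::-1]); import pickle; pickle.dump(c,open(f"pics/{save}.pkl","wb"))
    return c
E
python3 - <<'E'
from h import *
for n in("scene","side"):
    c=cam(n,n+"0"); print(n,c["K"],c["k1"],c["position"],c["attitude"])
s=arm.get_state();print({k:np.round(v,3) for k,v in s.items()})
E
```

```text
scene [[605.2923069    0.         323.26656841]
 [  0.         605.2923069  238.2699422 ]
 [  0.           0.           1.        ]] -0.16828900933581237 [-0.29233862  0.48757023  1.07157721] [-0.18261202  0.31422611  0.81481435 -0.45165514]
side [[575.75658186   0.         313.91147123]
 [  0.         575.75658186 243.71213262]
 [  0.           0.           1.        ]] -0.16508969403963042 [ 0.03498885 -1.12377119  0.57226166] [ 0.53521613 -0.11226676 -0.17362539  0.8190202 ]
{'t': np.float64(0.1), 'qpos': array([ 1.127,  0.334,  0.04 ,  1.466, -0.013,  1.343, -0.058]), 'qd': array([ 0.   , -0.001, -0.001, -0.002, -0.001,  0.   ,  0.001]), 'tau': array([ 5.0000e-03, -6.6002e+01,  1.3710e+00, -4.0648e+01,  1.7000e-02,
        9.0000e-03, -0.0000e+00]), 'tcp_pos': array([ 0.22 , -0.611,  0.303]), 'tool_rot': array([ 0.985,  0.172, -0.   , -0.001]), 'ft_force': array([-0.344,  0.175,  0.022]), 'torque': array([ 0.011, -0.013, -0.023]), 'grip_width': np.float64(0.086)}
```

View pics/scene0.png

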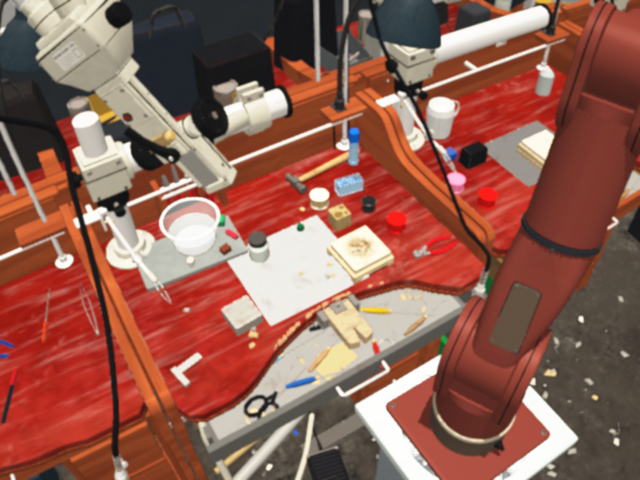

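View pics/side0.png

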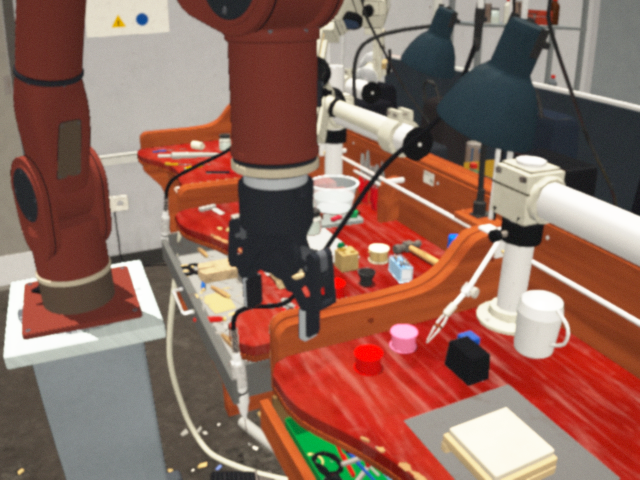

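Scene view: soldering board at (360,252), bench block (240,313), doming block (340,216), cream spool (318,198), loupe (368,204), bur box (349,184), jar (259,246), wax (300,227), pliers (435,247) and try square (186,367). The side view shows the same items small and partly hidden by the gripper. An enlarged crop comes next.

Run:
```python
from h import *
import pickle
im=cv2.imread("pics/scene0.png");cv2.imwrite("pics/crop0.png",cv2.resize(im[165:345,210:410],None,fx=3.3,fy=3.3,interpolation=cv2.INTER_CUBIC)[:600])
c=pickle.load(open("pics/scene0.pkl","rb"))
for n,u,z in [("board",(361,250),.04),("bench",(241,312),.028),("dome",(341,213),.042),("spool",(319,194),.032),("loupe",(369,200),.03),("bur",(348,183),.032),("jar",(258,239),.063),("wax",(300,226),.01),("pliers",(435,246),.0),("square",(186,367),0)]: print(n,np.round(w(c,u,z),3))
```

```text
board [ 0.446 -0.052  0.04 ]
bench [0.445 0.254 0.028]
dome [ 0.569 -0.077  0.042]
spool [ 0.663 -0.073  0.032]
loupe [ 0.58  -0.168  0.03 ]
bur [ 0.658 -0.157  0.032]
jar [0.582 0.138 0.063]
wax [0.611 0.013 0.01 ]
pliers [ 0.39 -0.23  0.  ]
square [0.4   0.408 0.   ]
```

View pics/crop0.png

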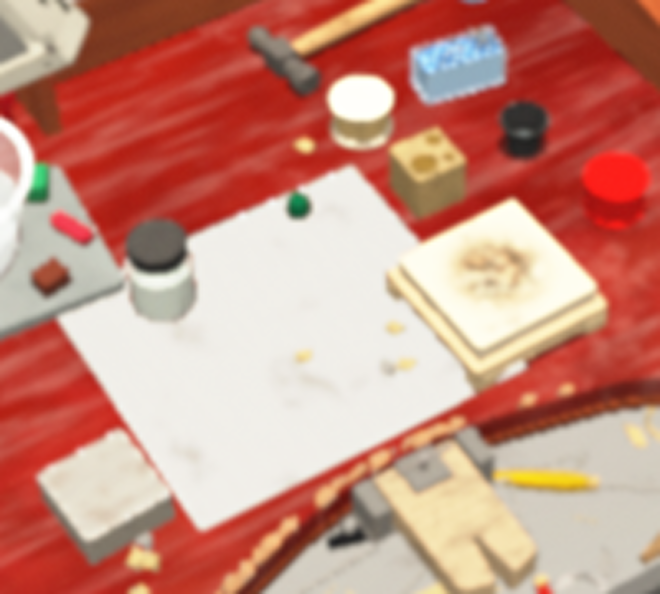

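Run:
```python
from h import *
import pickle
c=pickle.load(open("pics/scene0.pkl","rb"))
f=lambda u,z:w(c,(210+u[0]/3.3,165+u[1]/3.3),z)
def quad(n,pts,z):
    P=np.array([f(p,z) for p in pts]);m=P.mean(0)
    e=[P[(i+1)%4]-P[i] for i in range(4)]
    print(n,np.round(m,3),"edges",[round(float(np.hypot(*a[:2])),3) for a in e],"deg",[round(float(np.degrees(np.arctan2(a[1],a[0]))),1) for a in e])
quad("board",[(398,268),(514,202),(600,290),(485,350)],.04)
quad("bench",[(38,484),(117,432),(173,491),(92,545)],.028)
quad("dome",[(390,153),(436,128),(466,160),(418,183)],.042)
quad("bur",[(411,48),(490,28),(506,54),(428,72)],.032)
for n,u,z in [("spool",(360,99),.032),("loupe",(524,116),.03),("red",(616,175),.032),("jar",(157,245),.063),("wax",(298,204),.009)]: print(n,np.round(f(u,z),3))
for u in[(60,318),(205,530),(355,168),(470,395)]:print("sheet",np.round(f(u,.002),3))
```

```text
board [ 0.449 -0.055  0.04 ] edges [0.104, 0.101, 0.096, 0.094] deg [-84.9, -178.5, 91.2, 6.1]
bench [0.442 0.254 0.028] edges [0.064, 0.062, 0.064, 0.062] deg [-80.5, -171.6, 98.8, 8.2]
dome [ 0.573 -0.076  0.042] edges [0.043, 0.04, 0.042, 0.037] deg [-84.7, -179.6, 91.3, 1.2]
bur [ 0.666 -0.165  0.032] edges [0.066, 0.033, 0.064, 0.031] deg [-101.7, 168.3, 76.4, -7.1]
spool [ 0.66  -0.071  0.032]
loupe [ 0.58  -0.167  0.03 ]
red [ 0.491 -0.187  0.032]
jar [0.582 0.139 0.063]
wax [0.609 0.014 0.009]
sheet [0.61  0.209 0.002]
sheet [0.396 0.208 0.002]
sheet [ 0.625 -0.045  0.002]
sheet [0.397 0.002 0.002]
```

Run:
```python
import cv2,numpy as np
a=cv2.imread("pics/scene0.png")[0:300,330:530];b=cv2.imread("pics/side0.png")[90:390,220:420]
cv2.imwrite("pics/crop1.png",cv2.resize(np.hstack([a,b]),None,fx=2,fy=2,interpolation=cv2.INTER_CUBIC))
```

```text
(no output)
```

View pics/crop1.png

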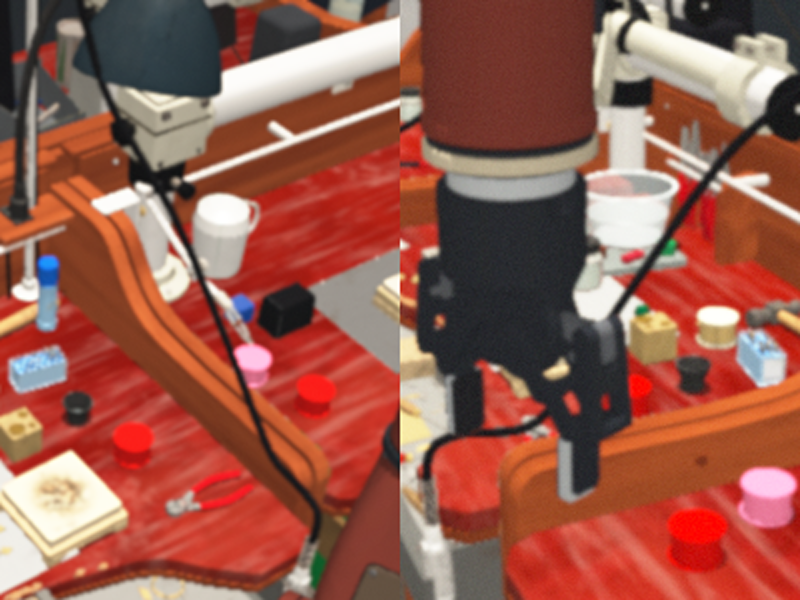

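Run:
```python
from h import *
import pickle
c=pickle.load(open("pics/scene0.pkl","rb"));s=pickle.load(open("pics/side0.pkl","rb"))
L=np.array([(765,118),(732,155),(700,195),(657,255),(615,315),(580,370),(545,418),(510,432),(480,435),(430,460),(428,520)],float)
L=np.c_[220+(L[:,0]-400)/2,90+L[:,1]/2]
D=np.concatenate([np.linspace(L[i],L[i+1],20) for i in range(len(L)-1)])
for u in[(85,10),(105,80),(150,170),(180,215),(215,290),(240,350),(262,440),(290,480),(318,520),(300,565)]:
    uv=(330+u[0]/2,u[1]/2); best=[]
    for z in np.arange(-.1,.7,.005):
        P=w(c,uv,z);q=px(s,P);d=np.hypot(*(D-q).T).min();best.append((d,*P))
    print(u,np.round(min(best),3))
# divider top: scene ridge pts at guess plane
for u in[(325,470),(250,420),(150,310),(60,185)]:
    for z in(.05,.1): 
        P=w(c,(330+u[0]/2,u[1]/2),z);q=px(s,P); print(u,np.round(P,3),np.round([400+2*(q[0]-220),2*(q[1]-90)]))
```

```text
(85, 10) [106.434   0.705  -0.244   0.475]
(105, 80) [63.972  0.669 -0.249  0.405]
(150, 170) [ 6.257  0.6   -0.266  0.32 ]
(180, 215) [ 0.98   0.551 -0.274  0.285]
(215, 290) [ 0.338  0.485 -0.28   0.22 ]
(240, 350) [ 0.973  0.436 -0.285  0.165]
(262, 440) [ 0.892  0.373 -0.282  0.075]
(290, 480) [ 0.536  0.317 -0.279  0.06 ]
(318, 520) [ 1.671  0.263 -0.276  0.045]
(300, 565) [ 0.762  0.258 -0.26  -0.02 ]
(325, 470) [ 0.313 -0.332  0.05 ] [511. 474.]
(325, 470) [ 0.283 -0.292  0.1  ] [460. 409.]
(250, 420) [ 0.424 -0.311  0.05 ] [618. 436.]
(250, 420) [ 0.388 -0.272  0.1  ] [565. 376.]
(150, 310) [ 0.653 -0.333  0.05 ] [843. 397.]
(150, 310) [ 0.607 -0.293  0.1  ] [784. 343.]
(60, 185) [ 0.959 -0.397  0.05 ] [1115.  365.]
(60, 185) [ 0.898 -0.354  0.1  ] [1052.  316.]
```

The cable triangulates to the y≈-0.28 plane, rising from z≈0.05 at x=0.26 to z≈0.28 at x=0.55. I'll cross it near x=0.4, high up.

```bash
cat > plan.py <<'E'
import sys,json
from h import *
def plan(*wps):
    "world waypoints (x,y,z,yawdeg) -> turn/shift rows in present tool frame"
    s=arm.get_state();M=rot(s["tool_rot"]);p0=np.array(s["tcp_pos"]);p=p0;y0=np.degrees(np.arctan2(M[1,0],M[0,0]));yy=y0
    print("t",round(float(s["t"]),1),"tcp",np.round(p0,3),"yaw",round(y0,1))
    for x,y,z,yaw in wps:
        q=np.array([x,y,z]);T=R.from_euler("z",yaw,degrees=True).as_matrix()@np.diag([1,-1,-1.])
        rv=np.degrees(R.from_matrix(M.T@T).as_rotvec())
        n=max(np.linalg.norm(q-p)/.0625,abs(yaw-yy)/10.7)
        print([list(map(float,np.round(rv,1))),list(map(float,np.round(1000*M.T@(q-p0))))],"rows>=",round(n,1));p=q;yy=yaw
if __name__=="__main__": plan(*json.loads(sys.argv[1]))
E
python3 plan.py '[[0.40,-0.30,0.33,0],[0.5,-0.07,0.3,0],[0.64,-0.07,0.22,0]]'
```

```text
t 0.1 tcp [ 0.22  -0.611  0.303] yaw 19.8
[[-0.1, 0.0, 19.8], [275.0, -232.0, -27.0]] rows>= 5.8
[[-0.1, 0.0, 19.8], [447.0, -415.0, 4.0]] rows>= 4.0
[[-0.1, 0.0, 19.8], [579.0, -367.0, 84.0]] rows>= 2.6
```

>>> step_arm([
  [[0,0,10],[45,-39,-27],1],
  [[0,0,19.8],[92,-78,-27],1],
  [[0,0,19.8],[138,-116,-27],1],
  [[0,0,19.8],[184,-155,-27],1],
  [[0,0,19.8],[230,-194,-27],1],
  [[0,0,19.8],[275,-232,-27],1],
  [[0,0,19.8],[275,-232,-27],1],
  [[0,0,19.8],[275,-232,-27],1],
])

```text
t: 1.1
tcp_pos: [0.3997, -0.3009, 0.3307]
tool_rot: [1.0, -0.0, -0.0, 0.0]
ft_force: [0.6, -1.4, -0.5]
grip_width: 0.0853
```

```bash
python3 plan.py '[[0.5,-0.07,0.3,0],[0.64,-0.07,0.22,0]]'
```

```text
t 1.1 tcp [ 0.4   -0.301  0.331] yaw -0.0
[[0.0, 0.0, -0.0], [100.0, -231.0, 31.0]] rows>= 4.1
[[0.0, 0.0, -0.0], [240.0, -231.0, 111.0]] rows>= 2.6
```

Fast and accurate. On to above the spool.

>>> step_arm([
  [[0,0,0],[25,-57,8],1],
  [[0,0,0],[50,-115,15],1],
  [[0,0,0],[75,-173,23],1],
  [[0,0,0],[100,-231,31],1],
  [[0,0,0],[146,-231,58],1],
  [[0,0,0],[190,-231,84],1],
  [[0,0,0],[240,-231,111],1],
  [[0,0,0],[240,-231,111],1],
  [[0,0,0],[240,-231,111],1],
])

```text
t: 2.22
tcp_pos: [0.6399, -0.0712, 0.2194]
tool_rot: [1.0, -0.001, -0.001, 0.0]
ft_force: [1.1, 0.7, 0.4]
grip_width: 0.0855
```

Run:
```python
from h import *
c=cam("wrist","w1");print(c["position"],arm.get_state()["tcp_pos"],arm.get_state()["ft_force"])
for n,P in dict(spool=(.66,-.071,.032),loupe=(.58,-.167,.03),bur=(.666,-.165,.032),dome=(.573,-.076,.042)).items(): print(n,np.round(px(c,P)))
```

```text
[ 0.70484331 -0.07032822  0.287462  ] [ 0.63991759 -0.07090699  0.22057075] [0.57813103 0.59852272 0.73160129]
spool [322. 212.]
loupe [445. 313.]
bur [454. 203.]
dome [329. 329.]
```

View pics/w1.png

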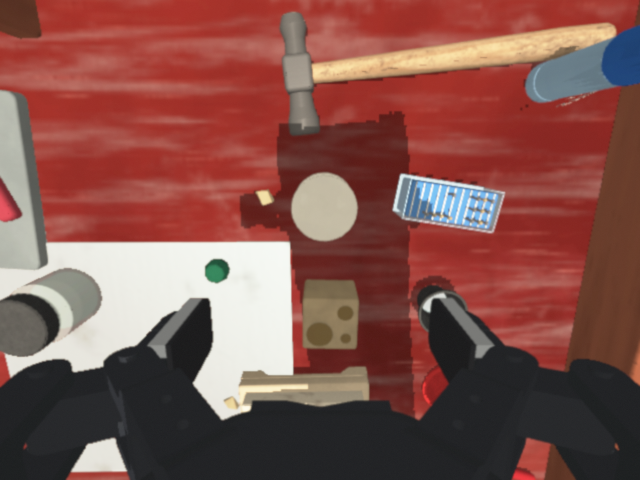

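The wrist view shows the spool top at (324,207), bur box at (449,203), loupe rim at (441,308), and dome top face from (304,293) to (358,348).

```bash
python3 - <<'E'
from h import *
import pickle
c=pickle.load(open("pics/w1.pkl","rb"))
for n,u,z in[("spool",(324.5,207),.032),("loupe",(441,308),.03),("dome",(331,320.5),.042)]:print(n,np.round(w(c,u,z),4))
P=np.array([w(c,u,.032) for u in[(402,176),(504,192),(495,232),(396,212)]]);print(P.round(3),P.mean(0))
E
python3 plan.py '[[0.661,-0.072,0.14,0],[0.661,-0.072,0.077,0]]'
```

```text
spool [ 0.6636 -0.0731  0.032 ]
loupe [ 0.5841 -0.1634  0.03  ]
dome [ 0.5797 -0.0778  0.042 ]
[[ 0.685 -0.127  0.032]
 [ 0.674 -0.199  0.032]
 [ 0.645 -0.197  0.032]
 [ 0.66  -0.124  0.032]] [ 0.66592857 -0.16188584  0.032     ]
t 2.3 tcp [ 0.64  -0.071  0.221] yaw -0.1
[[0.0, -0.0, -0.1], [21.0, 1.0, 81.0]] rows>= 1.3
[[0.0, -0.0, -0.1], [21.0, 1.0, 144.0]] rows>= 1.0
```

>>> step_arm([
  [[0,0,0],[23,2,50],1],
  [[0,0,0],[23,2,90],1],
  [[0,0,0],[23,2,120],1],
  [[0,0,0],[23,2,143],1],
  [[0,0,0],[23,2,143],1],
  [[0,0,0],[23,2,143],0.3],
  [[0,0,0],[23,2,143],0.3],
  [[0,0,0],[23,2,143],0.3],
  [[0,0,0],[23,2,143],0.3],
], squeeze=30)

```text
t: 3.4
tcp_pos: [0.6642, -0.0718, 0.0787]
tool_rot: [1.0, -0.0, 0.001, 0.0]
ft_force: [-0.8, -0.0, 4.9]
grip_width: 0.0467
```

```bash
python3 plan.py '[[0.663,-0.073,0.2,0],[0.52,-0.02,0.2,0],[0.445,0.055,0.15,0],[0.445,0.055,0.082,0]]'
```

```text
t 3.4 tcp [ 0.664 -0.072  0.079] yaw -0.1
[[0.0, -0.1, -0.1], [-1.0, 1.0, -121.0]] rows>= 1.9
[[0.0, -0.1, -0.1], [-144.0, -52.0, -122.0]] rows>= 2.4
[[0.0, -0.1, -0.1], [-219.0, -127.0, -72.0]] rows>= 1.9
[[0.0, -0.1, -0.1], [-219.0, -127.0, -4.0]] rows>= 1.1
```

>>> step_arm([
  [[0,0,0],[0,0,-60],0.3],
  [[0,0,0],[0,0,-120],0.3],
  [[0,0,-10],[-35,-30,-160],0.3],
  [[0,0,-20],[-70,-70,-200],0.3],
  [[0,0,-30],[-110,-110,-220],0.3],
  [[0,0,-40],[-150,-150,-230],0.3],
  [[0,0,-50],[-150,-172,-230],0.3],
  [[0,0,-60],[-150,-172,-230],0.3],
  [[0,0,-70],[-150,-172,-230],0.3],
  [[0,0,-80],[-150,-172,-230],0.3],
  [[0,0,-90],[-150,-172,-230],0.3],
  [[0,0,-90],[-150,-172,-230],0.3],
])

```text
t: 4.9
tcp_pos: [0.5134, 0.1006, 0.3075]
tool_rot: [0.708, 0.706, 0.0, 0.0]
ft_force: [0.5, -1.2, -0.2]
grip_width: 0.0466
```

>>> step_arm([
  [[0,0,-10],[0,0,0],0.3],
  [[0,0,-20],[0,0,0],0.3],
  [[0,0,-30],[0,0,0],0.3],
  [[0,0,-40],[0,0,0],0.3],
  [[0,0,-50],[0,0,0],0.3],
  [[0,0,-60],[0,0,0],0.3],
  [[0,0,-70],[0,0,0],0.3],
  [[0,0,-80],[0,0,0],0.3],
  [[0,0,-90],[0,0,0],0.3],
  [[0,0,-90],[0,0,0],0.3],
  [[0,0,-90],[0,0,0],0.3],
])

```text
t: 6.28
tcp_pos: [0.5134, 0.1005, 0.3071]
tool_rot: [0.003, 1.0, -0.0, 0.0]
ft_force: [0.6, -0.3, -1.0]
grip_width: 0.0465
```

Run:
```python
from h import *
c=cam("wrist","w2");print(c["position"],arm.get_state()["tcp_pos"],arm.get_state()["tool_rot"])
```

```text
[0.44770337 0.10192948 0.37519092] [0.51341368 0.10046753 0.30704683] [ 2.76573725e-03  9.99996170e-01 -2.36398312e-05  1.00711930e-04]
```

View pics/w2.png

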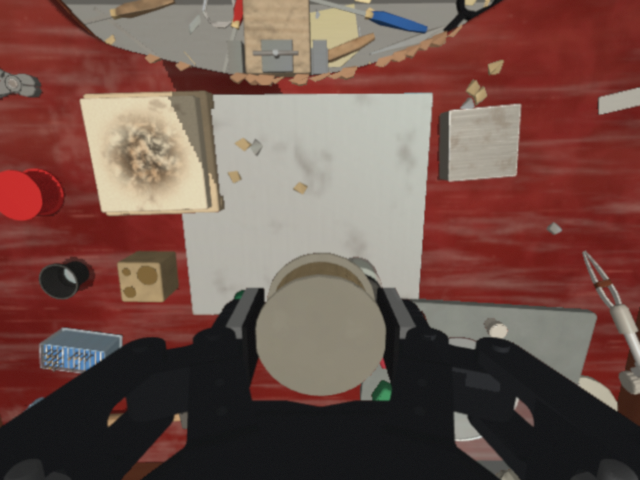

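Run:
```python
from h import *
im=cv2.imread("pics/w2.png");g=lambda a:cv2.resize(((a/255.)**.6*255).astype(np.uint8),None,fx=2.6,fy=2.6,interpolation=cv2.INTER_CUBIC)
cv2.imwrite("pics/crop2.png",np.hstack([g(im[75:235,70:240]),g(im[75:235,430:540])]))
```

```text
(no output)
```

View pics/crop2.png

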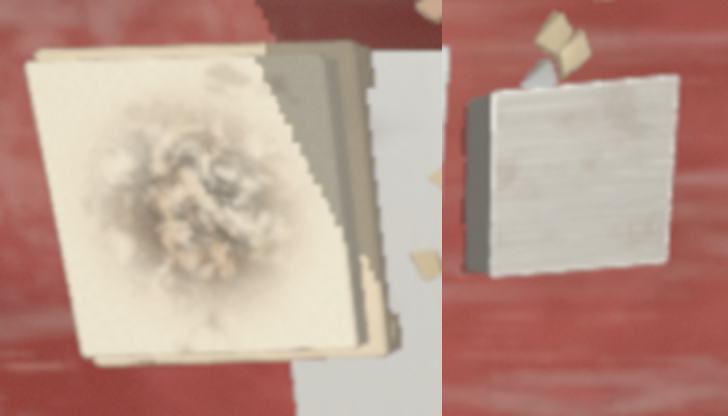

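Brick top corners in the crop: (26,62), (325,55), (362,346), (82,356). Bench block: (490,92), (680,76), (667,263), (488,275).

```bash
cat > quad.py <<'E'
from h import *
def quad(c,pts,z,o,s):
    P=np.array([w(c,(o[0]+u/s,o[1]+v/s),z) for u,v in pts]);m=P.mean(0);e=[P[(i+1)%4]-P[i] for i in range(4)]
    a=[np.degrees(np.arctan2(q[1],q[0])) for q in e];b=[(x+45)%90-45 for x in a]
    print(np.round(m,4),[round(float(np.hypot(*q[:2])),3) for q in e],np.round(b,1));return m[:2],np.radians(np.mean(b))
E
python3 - <<'E'
from quad import *
import pickle
c=pickle.load(open("pics/w2.pkl","rb"))
m,a=quad(c,[(26,62),(325,55),(362,346),(82,356)],.04,(70,75),2.6)
fr=lambda m,a,x,y:np.round(m+np.array([x*np.cos(a)-y*np.sin(a),x*np.sin(a)+y*np.cos(a)]),4)
print("spool",fr(m,a,0,.11),"loupe",fr(m,a,.064,.11))
m,a=quad(c,[(490,92),(680,76),(667,263),(488,275)],.028,(430-442/2.6,75),2.6)
print("bur",fr(m,a,0,-.077))
for n,u,z in[("loupe",(58,281),.03),("dome",(139,280),.042)]:print(n,np.round(w(c,u,z),4))
E
```

```text
[ 0.4545 -0.054   0.04  ] [0.099, 0.098, 0.101, 0.098] [1.2 2.1 1.7 1. ]
spool [0.4516 0.0559] loupe [0.5156 0.0576]
[0.4459 0.2528 0.028 ] [0.065, 0.064, 0.064, 0.063] [3.9 3.9 3.3 4.4]
bur [0.4511 0.176 ]
loupe [ 0.577  -0.1641  0.03  ]
dome [ 0.5722 -0.0765  0.042 ]
```

```bash
python3 plan.py '[[0.451,0.056,0.15,180],[0.451,0.056,0.082,180]]'
```

```text
t 6.3 tcp [0.513 0.1   0.307] yaw 179.7
[[-0.0, 0.0, -0.3], [62.0, -45.0, 157.0]] rows>= 2.8
[[-0.0, 0.0, -0.3], [62.0, -45.0, 225.0]] rows>= 1.1
```

>>> step_arm([
  [[0,0,0],[20,-15,50],0.3],
  [[0,0,0],[40,-30,100],0.3],
  [[0,0,0],[62,-45,150],0.3],
  [[0,0,0],[62,-45,195],0.3],
  [[0,0,0],[62,-45,212],0.3],
  [[0,0,0],[62,-45,224],0.3],
  [[0,0,0],[62,-45,225],0.3],
  [[0,0,0],[62,-45,225],0.7],
  [[0,0,0],[62,-45,225],0.7],
  [[0,0,0],[62,-45,225],0.7],
])

```text
t: 7.58
tcp_pos: [0.4517, 0.0555, 0.0825]
tool_rot: [0.0, 1.0, -0.0, 0.001]
ft_force: [-0.3, -0.6, -0.1]
grip_width: 0.0595
```

```bash
python3 plan.py '[[0.451,0.056,0.17,180],[0.50,-0.05,0.25,90],[0.582,-0.164,0.2,90],[0.582,-0.164,0.08,90]]'
```

```text
t 7.6 tcp [0.452 0.056 0.082] yaw 179.9
[[-0.0, 0.1, -0.1], [1.0, 0.0, -88.0]] rows>= 1.4
[[0.0, 0.1, 89.9], [-49.0, -106.0, -167.0]] rows>= 8.4
[[0.0, 0.1, 89.9], [-131.0, -219.0, -117.0]] rows>= 2.4
[[0.0, 0.1, 89.9], [-130.0, -219.0, 3.0]] rows>= 1.9
```

>>> step_arm([
  [[0,0,0],[0,0,-50],0.75],
  [[0,0,0],[0,0,-100],0.75],
  [[0,0,0],[-35,-45,-125],0.75],
  [[0,0,0],[-65,-95,-130],0.75],
  [[0,0,0],[-95,-145,-130],0.75],
  [[0,0,0],[-115,-185,-130],0.75],
  [[0,0,0],[-129,-220,-115],0.75],
  [[0,0,0],[-129,-220,-65],0.75],
  [[0,0,0],[-129,-220,-65],0.75],
  [[0,0,0],[-129,-220,-65],0.75],
])

```text
t: 8.82
tcp_pos: [0.5808, -0.1639, 0.1485]
tool_rot: [-0.0, 1.0, 0.0, 0.001]
ft_force: [-0.2, -0.3, 1.2]
grip_width: 0.0638
```

```bash
python3 - <<'E'
from h import *
c=cam("wrist","w3");
E
python3 plan.py '[[0.581,-0.164,0.078,180]]'
```

```text
t 8.9 tcp [ 0.581 -0.164  0.149] yaw -180.0
[[-0.0, 0.1, 0.0], [0.0, 0.0, 71.0]] rows>= 33.6
```

View pics/w3.png

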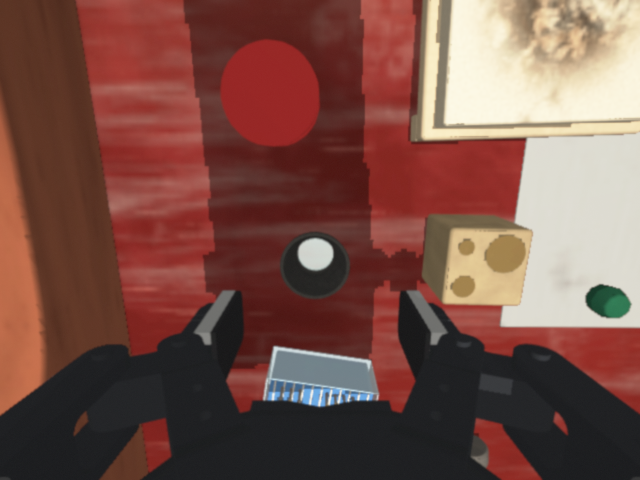

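Loupe rim centre (315,265); dome top face about (446,230), (531,230), (522,305), (440,303).

Run:
```python
from quad import *
import pickle
c=pickle.load(open("pics/w3.pkl","rb"))
print(w(c,(315,265),.03)); quad(c,[(447,229),(531,231),(522,305),(440,303)],.042,(0,0),1)
```

```text
[ 0.57705788 -0.16570206  0.03      ]
[ 0.5747 -0.079   0.042 ] [0.041, 0.04, 0.043, 0.04] [-1.5  1.9 -1.4 -0.1]
```

>>> step_arm([
  [[0,0,0],[2,-1,35],0.75],
  [[0,0,0],[2,-1,60],0.75],
  [[0,0,0],[2,-1,71],0.75],
  [[0,0,0],[2,-1,71],0.75],
  [[0,0,0],[2,-1,71],0.2],
  [[0,0,0],[2,-1,71],0.2],
  [[0,0,0],[2,-1,71],0.2],
  [[0,0,0],[2,-1,71],0.2],
], squeeze=25)

```text
t: 9.88
tcp_pos: [0.5791, -0.1656, 0.0776]
tool_rot: [0.0, 1.0, -0.0, 0.001]
ft_force: [-0.5, 0.6, 6.7]
grip_width: 0.0362
```

```bash
python3 plan.py '[[0.55,-0.05,0.2,180],[0.515,0.058,0.2,180],[0.515,0.058,0.082,180]]'
```

```text
t 9.9 tcp [ 0.579 -0.166  0.078] yaw 180.0
[[-0.0, 0.1, -0.0], [29.0, 115.0, -123.0]] rows>= 2.7
[[-0.0, 0.1, -0.0], [64.0, 223.0, -123.0]] rows>= 1.8
[[-0.0, 0.1, -0.0], [64.0, 224.0, -5.0]] rows>= 1.9
```

>>> step_arm([
  [[0,0,0],[0,0,-40],0.2],
  [[0,0,0],[0,0,-90],0.2],
  [[0,0,0],[15,45,-123],0.2],
  [[0,0,0],[29,100,-123],0.2],
  [[0,0,0],[45,150,-123],0.2],
  [[0,0,0],[62,195,-123],0.2],
  [[0,0,0],[63,224,-100],0.2],
  [[0,0,0],[63,224,-50],0.2],
  [[0,0,0],[63,224,-25],0.2],
  [[0,0,0],[63,224,-25],0.2],
  [[0,0,0],[63,224,-25],0.2],
])

```text
t: 11.25
tcp_pos: [0.5162, 0.0587, 0.1024]
tool_rot: [0.0, 1.0, 0.0, 0.001]
ft_force: [0.3, 0.4, 0.2]
grip_width: 0.0363
```

Run:
```python
from h import *
s=arm.get_state();print(s["tcp_pos"],s["grip_width"],s["ft_force"])
c=cam("wrist","w4");im=cv2.imread("pics/w4.png")
cv2.imwrite("pics/w4s.png",im)
```

```text
[0.51620192 0.05868532 0.10237271] 0.036269604743927215 [0.26988709 0.35958544 0.23969317]
```

View pics/w4s.png

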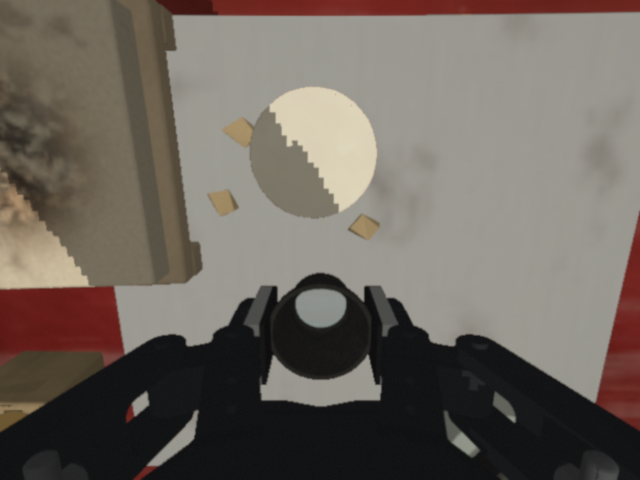

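Loupe is held upright; the spool stands at (313,152) and the crumb at (364,226) is clear of the loupe's foot.

Run:
```python
from quad import *
import pickle
c=pickle.load(open("pics/w4.pkl","rb"))
print("spool",w(c,(313,152),.034),"loupe",w(c,(321,330),.055),"crumb",w(c,(364,226),.004))
```

```text
spool [0.45224176 0.05714218 0.034     ] loupe [0.51306539 0.05997687 0.055     ] crumb [0.48648918 0.08041268 0.004     ]
```

>>> step_arm([
  [[0,0,0],[0,0,12],0.2],
  [[0,0,0],[0,0,20],0.2],
  [[0,0,0],[0,0,22],0.2],
  [[0,0,0],[0,0,22],0.2],
])

```text
t: 11.8
tcp_pos: [0.5157, 0.0584, 0.0796]
tool_rot: [0.0, 1.0, -0.0, 0.0]
ft_force: [-4.2, -2.0, 13.3]
grip_width: 0.0364
```

>>> step_arm([
  [[0,0,0],[0,0,0],0.65],
  [[0,0,0],[0,0,0],0.65],
  [[0,0,0],[0,0,0],0.65],
  [[0,0,0],[0,0,-50],0.65],
  [[0,0,0],[0,0,-100],0.65],
  [[0,0,10],[-25,-45,-130],0.65],
  [[0,0,20],[-50,-90,-130],0.65],
  [[0,0,30],[-75,-135,-130],0.65],
  [[0,0,40],[-90,-180,-130],0.65],
  [[0,0,50],[-105,-215,-130],0.65],
  [[0,0,60],[-105,-221,-130],0.65],
  [[0,0,70],[-105,-221,-130],0.65],
])

```text
t: 13.3
tcp_pos: [0.6201, -0.1638, 0.2083]
tool_rot: [0.577, 0.817, -0.0, -0.0]
ft_force: [-0.4, 0.4, -0.4]
grip_width: 0.0559
```

```bash
python3 plan.py '[[0.640,-0.163,0.2,79]]'
```

```text
t 13.3 tcp [ 0.62  -0.164  0.208] yaw 109.5
[[-0.0, -0.0, 30.5], [-6.0, 19.0, 8.0]] rows>= 2.9
```

>>> step_arm([
  [[0,0,10],[-15,43,8],0.65],
  [[0,0,20],[-15,43,15],0.65],
  [[0,0,30.5],[-15,43,25],0.65],
  [[0,0,30.5],[-15,43,25],0.65],
  [[0,0,30.5],[-15,43,25],0.65],
])

```text
t: 13.92
tcp_pos: [0.6658, -0.162, 0.1842]
tool_rot: [0.768, 0.641, 0.0, 0.0]
ft_force: [-0.6, -0.4, 0.2]
grip_width: 0.0558
```

Run:
```python
from h import *
c=cam("wrist","w5");s=arm.get_state();print(s["tcp_pos"],s["tool_rot"])
```

```text
[ 0.6658648  -0.16205688  0.18439683] [7.68009693e-01 6.40438167e-01 1.80567924e-04 1.80866858e-04]
```

View pics/w5.png

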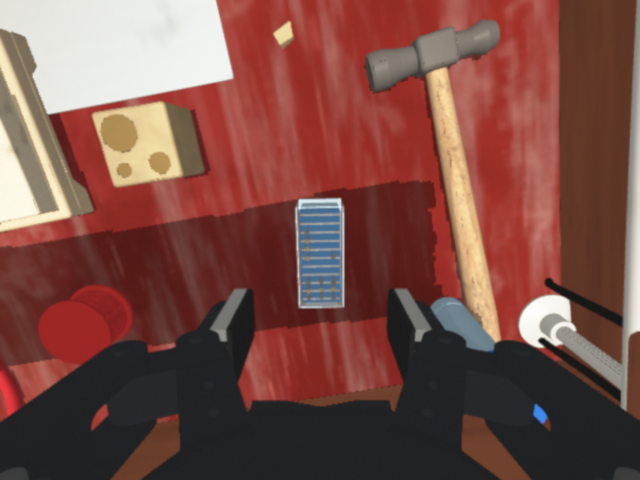

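```bash
python3 - <<'E'
from quad import *
import pickle
c=pickle.load(open("pics/w5.pkl","rb"))
quad(c,[(299,207),(343,207),(344,306),(300,306)],.032,(0,0),1);print("bottle near",w(c,(434,306),0.01),"dometop",[w(c,u,.042).round(3) for u in[(93,113),(162,102),(183,179),(112,187)]])
E
python3 plan.py '[[0.666,-0.163,0.08,79]]'
```

```text
[ 0.6656 -0.1641  0.032 ] [0.027, 0.066, 0.029, 0.066] [-10.3  -8.8 -10.3 -10.6]
bottle near [ 0.73857122 -0.22123388  0.01      ] dometop [array([ 0.558, -0.057,  0.042]), array([ 0.597, -0.058,  0.042]), array([ 0.596, -0.1  ,  0.042]), array([ 0.555, -0.097,  0.042])]
t 14.0 tcp [ 0.666 -0.162  0.184] yaw 79.6
[[0.0, -0.0, 0.6], [-1.0, 0.0, 104.0]] rows>= 1.7
```

>>> step_arm([
  [[0,0,0],[-2,0,50],0.65],
  [[0,0,0],[-2,0,85],0.65],
  [[0,0,0],[-2,0,107],0.65],
  [[0,0,0],[-2,0,107],0.65],
  [[0,0,0],[-2,0,107],0.15],
  [[0,0,0],[-2,0,107],0.15],
  [[0,0,0],[-2,0,107],0.15],
  [[0,0,0],[-2,0,107],0.15],
], squeeze=35)

```text
t: 14.98
tcp_pos: [0.6666, -0.1641, 0.079]
tool_rot: [0.769, 0.639, 0.001, 0.001]
ft_force: [-0.6, 0.3, 7.3]
grip_width: 0.0291
```

```bash
python3 plan.py '[[0.5,-0.06,0.25,40],[0.451,0.176,0.2,4],[0.451,0.176,0.08,4]]'
```

```text
t 15.0 tcp [ 0.667 -0.164  0.079] yaw 79.5
[[0.2, -0.1, 39.5], [72.0, -182.0, -172.0]] rows>= 4.2
[[0.2, -0.1, 75.5], [295.0, -274.0, -122.0]] rows>= 3.9
[[0.2, -0.1, 75.5], [295.0, -274.0, -2.0]] rows>= 1.9
```

>>> step_arm([
  [[0,0,0],[0,0,-55],0.15],
  [[0,0,0],[0,0,-110],0.15],
  [[0,0,10],[20,-45,-150],0.15],
  [[0,0,20],[40,-95,-172],0.15],
  [[0,0,30],[58,-145,-172],0.15],
  [[0,0,40],[72,-182,-172],0.15],
  [[0,0,50],[125,-204,-172],0.15],
  [[0,0,60],[180,-227,-172],0.15],
  [[0,0,70],[235,-250,-150],0.15],
  [[0,0,75.5],[295,-274,-122],0.15],
  [[0,0,75.5],[295,-274,-122],0.15],
  [[0,0,75.5],[295,-274,-100],0.15],
])

```text
t: 16.48
tcp_pos: [0.4498, 0.1788, 0.1778]
tool_rot: [0.999, 0.036, 0.001, -0.001]
ft_force: [0.8, -1.0, -1.0]
grip_width: 0.0291
```

```bash
python3 plan.py '[[0.451,0.176,0.083,4]]'
```

```text
t 16.5 tcp [0.45  0.179 0.178] yaw 4.2
[[-0.1, -0.2, 0.2], [1.0, 3.0, 95.0]] rows>= 1.5
```

>>> step_arm([
  [[0,0,0],[1,3,45],0.15],
  [[0,0,0],[1,3,75],0.15],
  [[0,0,0],[1,3,90],0.15],
  [[0,0,0],[1,3,97],0.15],
  [[0,0,0],[1,3,97],0.15],
  [[0,0,0],[1,3,97],0.5],
  [[0,0,0],[1,3,97],0.5],
  [[0,0,0],[1,3,97],0.5],
  [[0,0,0],[1,3,97],0.5],
])

```text
t: 17.6
tcp_pos: [0.4513, 0.1732, 0.08]
tool_rot: [0.999, 0.034, 0.0, -0.0]
ft_force: [0.4, -0.3, 0.4]
grip_width: 0.0427
```

```bash
python3 plan.py '[[0.451,0.176,0.2,4],[0.48,-0.04,0.2,0],[0.576,-0.078,0.17,0],[0.576,-0.078,0.085,0]]'
```

```text
t 17.6 tcp [0.451 0.173 0.08 ] yaw 3.9
[[-0.0, -0.0, -0.1], [-0.0, -3.0, -120.0]] rows>= 1.9
[[-0.0, -0.0, 3.9], [14.0, 215.0, -120.0]] rows>= 3.5
[[-0.0, -0.0, 3.9], [107.0, 259.0, -90.0]] rows>= 1.7
[[-0.0, -0.0, 3.9], [107.0, 259.0, -5.0]] rows>= 1.4
```

>>> step_arm([
  [[0,0,0],[0,0,-50],0.5],
  [[0,0,0],[0,0,-110],0.5],
  [[0,0,3.9],[3,50,-130],0.8],
  [[0,0,3.9],[7,105,-130],0.8],
  [[0,0,3.9],[10,160,-130],0.8],
  [[0,0,3.9],[14,215,-130],0.8],
  [[0,0,3.9],[60,240,-120],0.8],
  [[0,0,3.9],[108,259,-100],0.8],
  [[0,0,3.9],[108,259,-60],0.8],
  [[0,0,3.9],[108,259,-60],0.8],
  [[0,0,3.9],[108,259,-60],0.8],
])

```text
t: 18.98
tcp_pos: [0.5769, -0.0774, 0.1412]
tool_rot: [1.0, 0.001, 0.0, 0.0]
ft_force: [-0.0, 0.1, 0.7]
grip_width: 0.0685
```

```bash
python3 plan.py '[[0.577,-0.078,0.083,0]]'
```

```text
t 19.0 tcp [ 0.577 -0.077  0.141] yaw 0.1
[[0.0, -0.0, 0.1], [0.0, 1.0, 58.0]] rows>= 0.9
```

>>> step_arm([
  [[0,0,0],[0,1,30],0.8],
  [[0,0,0],[0,1,50],0.8],
  [[0,0,0],[0,1,59],0.8],
  [[0,0,0],[0,1,59],0.8],
  [[0,0,0],[0,1,59],0.2],
  [[0,0,0],[0,1,59],0.2],
  [[0,0,0],[0,1,59],0.2],
  [[0,0,0],[0,1,59],0.2],
  [[0,0,0],[0,1,0],0.2],
  [[0,0,0],[0,1,-60],0.2],
  [[0,0,0],[0,1,-60],0.2],
], squeeze=70)

```text
t: 20.35
tcp_pos: [0.5791, -0.0787, 0.2049]
tool_rot: [1.0, 0.0, 0.004, 0.001]
ft_force: [-0.1, 0.1, -5.3]
grip_width: 0.0411
```

```bash
python3 - <<'E'
from h import *
s=arm.get_state();print(s["grip_width"],s["ft_force"])
c=cam("wrist","w6")
E
python3 plan.py '[[0.46,0.05,0.21,0],[0.45,0.19,0.21,0]]'
```

```text
0.04113366580114957 [-0.10692504  0.07544573 -5.26665335]
t 20.4 tcp [ 0.578 -0.079  0.202] yaw 0.0
[[0.0, -0.2, 0.0], [-117.0, -129.0, -9.0]] rows>= 2.8
[[0.0, -0.2, 0.0], [-127.0, -269.0, -9.0]] rows>= 2.2
```

View pics/w6.png

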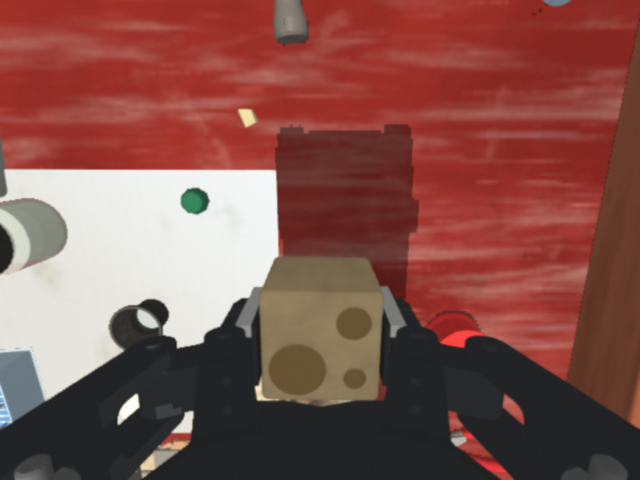

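The dome is held square in the gripper, top face from (261,281) to (381,401). The loupe stands at (137,325).

Run:
```python
from quad import *
import pickle
c=pickle.load(open("pics/w6.pkl","rb"))
quad(c,[(262,283),(380,282),(382,400),(262,400)],.162,(0,0),1); print(w(c,(137,327),.032), arm.get_state()["tcp_pos"])
```

```text
[ 0.5791 -0.0781  0.162 ] [0.039, 0.045, 0.043, 0.045] [ 0.5  3.2 -0.  -2.2]
[0.51820962 0.05642378 0.032     ] [ 0.57751887 -0.0787937   0.20166096]
```

>>> step_arm([
  [[0,0,0],[-50,-55,-9],0.2],
  [[0,0,0],[-90,-95,-9],0.2],
  [[0,0,-4],[-117,-140,-9],0.2],
  [[0,0,-4],[-125,-195,-9],0.2],
  [[0,0,-4],[-130,-250,-9],0.2],
  [[0,0,-4],[-132,-300,-9],0.2],
  [[0,0,-4],[-133,-332,-5],0.2],
  [[0,0,-4],[-133,-332,20],0.2],
  [[0,0,-4],[-133,-332,50],0.2],
  [[0,0,-4],[-133,-332,50],0.2],
  [[0,0,-4],[-133,-332,50],0.2],
])

```text
t: 21.78
tcp_pos: [0.4433, 0.2531, 0.1499]
tool_rot: [0.999, 0.035, -0.001, 0.0]
ft_force: [-0.4, 0.4, -4.7]
grip_width: 0.0413
```

```bash
python3 - <<'E'
from h import *
c=cam("wrist","w7")
E
python3 plan.py '[[0.445,0.253,0.111,4]]'
```

```text
t 21.8 tcp [0.444 0.253 0.151] yaw 4.0
[[-0.0, -0.0, 0.0], [1.0, 0.0, 40.0]] rows>= 0.6
```

View pics/w7.png

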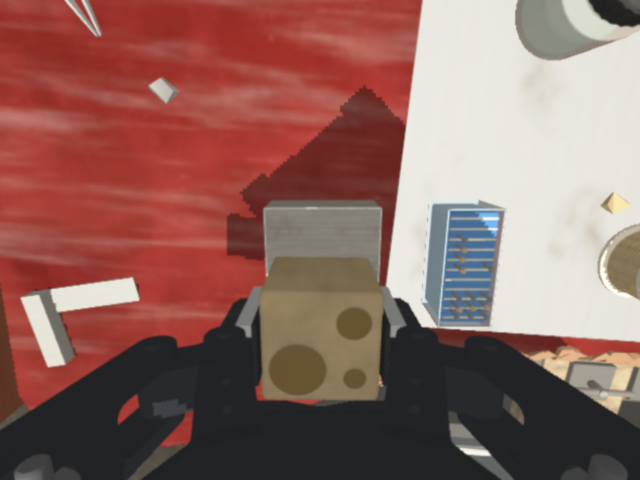

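Bench block's top back edge runs from (265,208) to (381,207); the bur box stands beside it with its top from (446,205) to (492,328).

Run:
```python
from quad import *
import pickle
c=pickle.load(open("pics/w7.pkl","rb"))
a,b=w(c,(265,208),.028),w(c,(381,207),.028);d=(a-b)/np.linalg.norm(a-b);n=np.array([d[1],-d[0],0]);m=(a+b)/2
cen=m-.032*n;print("len",np.linalg.norm(a-b),"yaw",np.degrees(np.arctan2(n[1],n[0])),"bench",cen)
bm,ba=quad(c,[(448,208),(504,208),(492,326),(440,326)],.032,(0,0),1)
v=bm-cen[:2];print("bur in bench",v@n[:2],v@d[:2]);print(arm.get_state()["tcp_pos"])
```

```text
len 0.06161724715845307 yaw 4.528487444860861 bench [0.4454176  0.25271238 0.028     ]
[0.4496 0.1728 0.032 ] [0.029, 0.067, 0.029, 0.068] [3.9 5.8 4.2 5.4]
bur in bench -0.0020884712489021833 -0.0799491467876802
[0.44371159 0.25329667 0.15050627]
```

Everything agrees within about 3 mm. Setting the dome down.

>>> step_arm([
  [[0,0,0],[1,0,20],0.2],
  [[0,0,0],[1,0,33],0.2],
  [[0,0,0],[1,0,39],0.2],
  [[0,0,0],[1,0,41],0.2],
  [[0,0,0],[1,0,41],0.2],
])

```text
t: 22.45
tcp_pos: [0.4446, 0.2533, 0.1101]
tool_rot: [0.999, 0.035, 0.0, 0.0]
ft_force: [-4.4, -4.0, 6.3]
grip_width: 0.0409
```

>>> step_arm([
  [[0,0,0],[0,0,0],0.65],
  [[0,0,0],[0,0,0],0.65],
  [[0,0,0],[0,0,0],0.65],
  [[0,0,0],[0,0,-45],0.65],
  [[0,0,0],[0,0,-100],0.65],
  [[0,0,0],[0,50,-130],0.65],
  [[0,0,0],[0,100,-150],0.65],
  [[0,0,0],[0,150,-150],0.65],
  [[0,0,0],[-10,180,-170],0.65],
  [[0,0,0],[-10,180,-170],0.65],
  [[0,0,0],[-10,180,-170],0.65],
])

```text
t: 23.82
tcp_pos: [0.4472, 0.0738, 0.2788]
tool_rot: [0.999, 0.036, 0.0, -0.0]
ft_force: [0.1, 0.4, 0.2]
grip_width: 0.0556
```

Run:
```python
from h import *
cam("wrist","w8");s=cam("scene","scene8")["color"]
g=cv2.resize(s[165:405,160:460],None,fx=2.5,fy=2.5,interpolation=cv2.INTER_CUBIC)
cv2.imwrite("pics/crop8.png",g[:,:,::-1])
```

```text
(no output)
```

View pics/crop8.png

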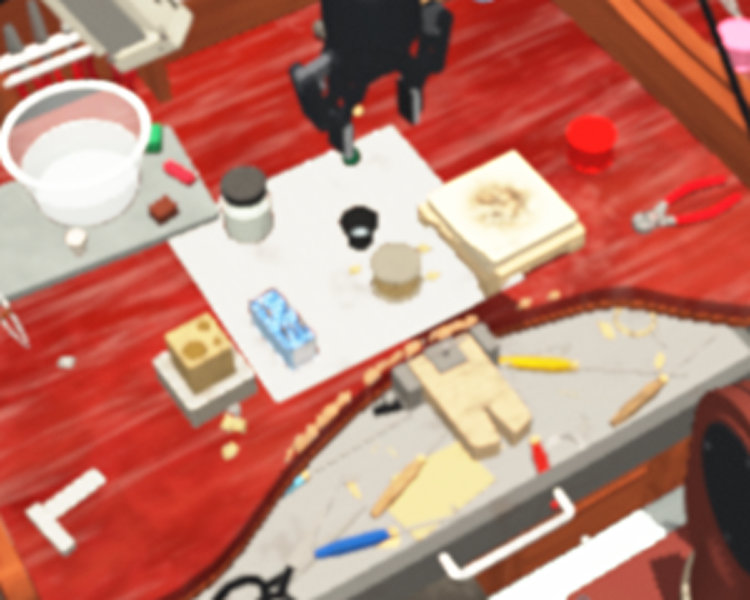

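All four stand as intended: dome on the block (200,350), bur box (283,328), spool (396,272), loupe (360,226). Bystanders look unmoved. One closer check of the loupe, spool and dome.

View pics/w8.png

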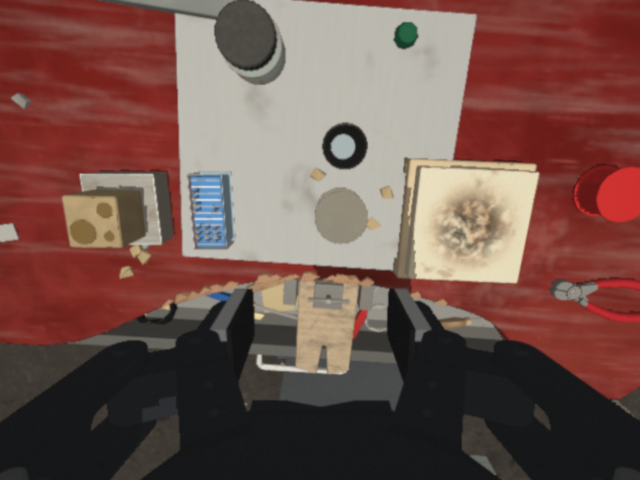

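Run:
```python
from quad import *
import pickle
c=pickle.load(open("pics/w8.pkl","rb"))
m,a=quad(c,[(416,165),(537,172),(521,283),(410,278)],.04,(0,0),1)
rt=np.array([[np.cos(a),np.sin(a)],[-np.sin(a),np.cos(a)]])
sp,lo=w(c,(341,215),.034)[:2],w(c,(345,146),.032)[:2]
print("spool",rt@(sp-m),"loupe",rt@(lo-m),"dist",np.linalg.norm(lo-sp))
d,da=quad(c,[(64,197),(118,193),(122,246),(69,247)],.07,(0,0),1)
B=np.array([.4457,.2528]);A=np.radians(4)
u,ua=quad(c,[(191,174),(228,174),(230,247),(196,247)],.032,(0,0),1)
ra=np.array([[np.cos(A),np.sin(A)],[-np.sin(A),np.cos(A)]]);print("dome",ra@(d-B),"bur",ra@(u-B))
```

```text
[ 0.4549 -0.0552  0.04  ] [0.101, 0.098, 0.1, 0.1] [0.7 4.6 1.4 4.9]
spool [0.00708634 0.11248055] loupe [0.06564854 0.11107305] dist 0.05857910793430376
[0.4439 0.2518 0.07  ] [0.041, 0.042, 0.042, 0.04] [ 8.5  0.   5.2 -0.8]
[0.4509 0.1718 0.032 ] [0.032, 0.065, 0.031, 0.065] [4.2 1.8 4.1 2.7]
dome [-0.00182211 -0.00085159] bur [-0.00047446 -0.08119521]
```

All are inside tolerance, so I'm handing in.

```bash
python3 -c "
from cell import arm
print(arm.hand_in())"
```

```text
the job is handed in; nothing more can be done
None
```

I set out all four items and handed the job in after about 24 s of robot time. The hand-in gives no verdict. My last camera check put every item inside its tolerance:

| Item | Last measured position | Wanted |
|---|---|---|
| Doming block | about 2 mm from the bench block's centre, on top | within 10 mm |
| Bur box | 81 mm right of the bench block's centre, 0 mm off the middle | 77 ±15 mm right, ±15 mm |
| Spool | 112 mm left of the board's centre, 7 mm behind the middle | 110 ±15 mm left, ±15 mm |
| Loupe | 59 mm behind the spool, 111 mm left of the board's centre line | 64 ±15 mm behind, 110 ±20 mm left |

- **Square and upright:** The bur box lies within about 2° of the bench block's line. The doming block was set down with the gripper turned to that line and comes out within about 5°. All four look upright.
- **Bystanders:** The jar, wax, pliers and try square looked unmoved in the last pictures. I did not re-measure them.
- **Disagreements:** The last view put the spool about 6 mm farther back than an earlier close-up. The overview camera had read 4–5 mm short in x, so I placed things from the wrist camera.

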